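# Set out replacement capacitors in order of height

### The arm

A 6-joint arm with a two-finger parallel gripper is mounted at the origin on the work surface. World frame = base frame: x ahead of the robot, y to its left, z up, the work surface at z = 0. Lengths are in m, angles in rad, forces in N, time in s.
With the tool pointing down it reaches from about 0.3 to 0.875 m from the base axis. Payload 6.4 kg.
Tool frame: the origin (TCP) lies midway between the tips of the shut fingers; the grasp point (between the pads) lies 19 mm behind it; z points along the fingers, y is the line along which they close (so a half turn about z gives the same grasp; the last joint's range is limited). The gripper opens to 85 mm and grips with 20 to 120 N. Pads are 22 mm wide; open, the fingers measure 114 mm over their backs; the gripper's body (76 mm by 85 mm) begins 54 mm behind the grasp point. The pads swing forward as they close: fully open they stand 13 mm farther back than shut.
Start: joints at [-1.487, 0.181, 1.607, -0, 1.354, -0.206], TCP at [0.164, -0.551, 0.231] pointing down, gripper open.
Joint ranges: [-2.99, 2.99], [-0.89, 2.07], [0.3, 2.58], [-1.14, 4.28], [0, 2.63], [-3.12, 3.12]. Speed limits (rad/s): [2.57, 2.57, 3.01, 3.14, 3.14, 3.14].

### API

Orientations are given as a unit quaternion [w, x, y, z].
In Python, from bench import status, camera, ctrl gives the robot as it stands. The module is installed in compiled form; this text tells all that it offers.
- The arm moves only by the shell command python3 -m handwheel 'ROWS'. ROWS is JSON, a list that holds one entry, the list of rows, each a list of 7 numbers: the opening, from -1 (shut) to 1 (fully open), then the shift along the tool's x, y, z in cm, then the turn, a rotation vector about the tool's x, y, z in degrees. A call has 1 to 10 rows; each row is the pose to reach, as a shift and turn from the pose commanded when the call began, along the tool's axes at that moment; what a row does not reach only later rows make up. A row lasts 1/8 s, in which the tool goes at most 62.5 mm and 10.7 degrees, less where a joint would pass 70% of its speed; a pose out of reach is approached as far as the arm can. A call with a gripper value outside its range is refused whole. The fingers move at their own pace and stop on an object; the grip force is fixed at half the most. Time passes only in rows, so rows that repeat a pose let the fingers close. It gives the time, the measured TCP pose, the force, the opening and the grip force at its end, in the units of the state.
- status.get_obs(): the state, without advancing time (a new reading comes with each control period).
- camera(name): name is "side" or "top"; returns a dict with "frame" (384x512x3 uint8, blue, green, red), "depth" (384x512 float32, m along the optical axis (not along the pixel's ray), 0 where there is no reading), "fx", "fy", "cx", "cy" (pixels), "dist" ([k1, k2, p1, p2, k3] as OpenCV has them; the pictures are not rectified), "extrinsics" (4x4, takes a point from camera to world coordinates). Camera axes: x right, y down, z forward; pixel columns grow to the right and rows downward; lengths in m; the calibration is good to about 2 mm. A picture is of the moment at which its call begins.
- ctrl.hand_in(): hands the job in; it is judged then, once.
The state is a dict: "time_s": time; "q": joint angles; "dq": joint speeds; "joint_efforts": joint torques, N m; "eef_pos": TCP position; "eef_rot": TCP orientation; "wrist_force": force on the tool from outside, world axes, zero at the start; "torque": the same for the moment, N m; "opening": opening from 0.0 (shut) to 1.0 (fully open); "grasp_force": force on a finger pad.
Only numpy, scipy, OpenCV 4.12 (cv2) and the standard library are available. Lean on these libraries where they do the work, as an engineer would, in place of code of your own. Each camera call takes 0.05 s, during which the arm holds its last target. There are 200 camera calls.

### The job

The four new capacitors for the power supply under repair stand about on the bench. Stand them upright in the blue component strip, one to a compartment, in order of height, with the tallest at the end nearest the open power supply and the shortest at the far end. Set each one down rather than dropping it, do not knock any over, and leave the other things on the bench where they are.

Things in the scene. Friction and masses are not known exactly. Their poses are not given: they have to be found in the camera images.
- cap_a: the shortest and slimmest of four capacitors: an upright dark cylindrical can with a grey stripe down its side, two metal screw terminals and a vent plug on top; 35 mm in diameter, 55 mm high overall (the plain can is 49 mm, the terminals add 6 mm), about 75 g. Rigid; it stands loose and upright on the bench. Origin: centre of its underside; z up along its axis; its yaw does not matter
- cap_b: the second shortest of four capacitors: an upright dark cylindrical can with a grey stripe down its side, two metal screw terminals and a vent plug on top; 42 mm in diameter, 75 mm high overall (the plain can is 69 mm, the terminals add 6 mm), about 140 g. Rigid; it stands loose and upright on the bench. Origin: centre of its underside; z up along its axis; its yaw does not matter
- cap_c: the second tallest of four capacitors: an upright dark cylindrical can with a grey stripe down its side, two metal screw terminals and a vent plug on top; 50 mm in diameter, 95 mm high overall (the plain can is 89 mm, the terminals add 6 mm), about 250 g. Rigid; it stands loose and upright on the bench. Origin: centre of its underside; z up along its axis; its yaw does not matter
- cap_d: the tallest and thickest of four capacitors: an upright dark cylindrical can with a grey stripe down its side, two metal screw terminals and a vent plug on top; 57 mm in diameter, 115 mm high overall (the plain can is 109 mm, the terminals add 6 mm), about 400 g. Rigid; it stands loose and upright on the bench. Origin: centre of its underside; z up along its axis; its yaw does not matter
- strip: low blue tray screwed to the bench, 84 mm (x) by 324 mm (y) plus 15 mm end ears: one row of four equal square compartments along y, the same both ways round. Origin on the bench under its centre. Compartment centres at y = -120, -40, 40, 120 mm, x = 0; each 76 x 76 mm inside, floor 3 mm and wall tops 12 mm over the bench, walls 4 mm thick
- psu: the power supply under repair: an open aluminium frame 220 mm (x) by 130 mm (y), side flanges 40 mm high, with a transformer 74 mm high and a green circuit board; it stands beyond one end of the strip (left or right, differing from start to start). Origin: centre of its underside; x along its length. To be left alone
- meter: orange and black multimeter lying on its back beyond the other end of the strip, 180 mm (x) by 86 mm (y), 42 mm high. Origin: centre of its underside. To be left alone
- jar: closed glass jar of screws with a steel lid, 76 mm in diameter, 89 mm high, off to the right. Origin: centre of its underside. To be left alone
- driver: screwdriver about 200 mm long lying off to the left, its handle towards the robot. Origin: on the bench under its middle; x along it. To be left alone

How it is judged:
At the end, for the whole second after the job is handed in: All four capacitors at rest in the strip, one per compartment (within 22 mm of its centre both ways, underside within 4 mm of the floor, upright within 0.08 rad), by height: tallest in the compartment nearest the power supply, shortest at the far end (x of cap_d in the frame of strip between -0.022 and 0.022 m and z of each of cap_d, cap_c, cap_b, cap_a in the frame of strip below 0.007 m and angle between each of cap_d, cap_c, cap_b, cap_a's own z axis and vertical below 0.08 rad and linear speed of each of cap_d, cap_c, cap_b, cap_a below 0.02 m/s and angular speed of each of cap_d, cap_c, cap_b, cap_a below 0.2 rad/s and x of cap_c in the frame of strip between -0.022 and 0.022 m and x of cap_b in the frame of strip between -0.022 and 0.022 m and x of cap_a in the frame of strip between -0.022 and 0.022 m and ((y of psu in the frame of strip above 0.1 m and y of cap_d in the frame of strip between 0.098 and 0.142 m and y of cap_c in the frame of strip between 0.018 and 0.062 m and y of cap_b in the frame of strip between -0.062 and -0.018 m and y of cap_a in the frame of strip between -0.142 and -0.098 m) or (y of psu in the frame of strip below -0.1 m and y of cap_d in the frame of strip between -0.142 and -0.098 m and y of cap_c in the frame of strip between -0.062 and -0.018 m and y of cap_b in the frame of strip between 0.018 and 0.062 m and y of cap_a in the frame of strip between 0.098 and 0.142 m))); the robot touches nothing.
It fails at once if a capacitor is knocked over (tilted more than 0.6 rad) (angle between any of cap_d, cap_c, cap_b, cap_a's own z axis and vertical above 0.6 rad).
It fails at once if a capacitor is dropped: it moves faster than 0.55 m/s (a fall of about 15 mm) without the fingers on it ((linear speed of cap_d above 0.55 m/s and contact force between the fingers and cap_d below 0.1 N) or (linear speed of cap_c above 0.55 m/s and contact force between the fingers and cap_c below 0.1 N) or (linear speed of cap_b above 0.55 m/s and contact force between the fingers and cap_b below 0.1 N) or (linear speed of cap_a above 0.55 m/s and contact force between the fingers and cap_a below 0.1 N)).
It fails at once if the power supply, multimeter, jar or screwdriver is shifted by more than 20 mm (distance of any of psu, meter, jar, driver from where it was at the start of the episode above 0.02 m).
It also fails if it takes over 109 s, if anything falls off the work surface, if the arm or the gripper's body presses on something with over 40 N, if the wrist force passes 120 N, or if a joint passes its speed limit or range.

## Working session

There is one attempt and no reset: what is moved stays moved. The work goes in short steps, Python scripts to look and compute and a shell command to move; the robot and the scene stay as the last step left them, time stands still between calls to the robot, and variables do not carry over. Pictures are saved under pics/ and viewed, at most 14 in all, crops included, and the job is handed in when it is done.

```bash
mkdir -p pics
python3 - <<'E'
from bench import status,camera,ctrl
import cv2,numpy as np
print(status.get_obs())
for n in("top","side"):
    c=camera(n);cv2.imwrite(f"pics/{n}0.png",c["frame"]);np.savez(f"{n}0.npz",**c);print(n,c["fx"],c["cx"],c["cy"],c["dist"],np.round(c["extrinsics"],3).tolist())
E
```

```text
{'time_s': 0.0, 'q': array([-1.48733132e+00,  1.81589915e-01,  1.60800817e+00,  9.28743784e-06,
        1.35382665e+00, -2.06290633e-01]), 'dq': array([-6.07961519e-04, -4.12277955e-04, -5.58763146e-04, -1.40730360e-03,
        8.23599810e-05, -3.15156111e-04]), 'joint_efforts': array([-8.59909433e-04, -4.44869292e+01, -3.51334620e+01, -2.63595439e-04,
        9.01123392e-03, -9.67162521e-06]), 'eef_pos': array([ 0.16426458, -0.55044841,  0.23035661]), 'eef_rot': array([-9.14033600e-04,  9.89523282e-01,  1.44370477e-01,  6.07465396e-05]), 'wrist_force': array([ 1.16736577, -0.67602492, -0.84796025]), 'torque': array([ 0.02093972, -0.03913291,  0.00255775]), 'grasp_force': 0.0, 'opening': 0.9943885054286915}
top 371.0396194407066 252.16777901053004 190.96859169847207 [-0.03301796  0.          0.          0.          0.        ] [[0.015, -0.993, 0.114, 0.4], [-1.0, -0.015, 0.006, -0.003], [-0.005, -0.114, -0.993, 1.348], [0.0, 0.0, 0.0, 1.0]]
side 389.6028376530067 250.00936901315833 193.60472015994787 [-0.02513512  0.          0.          0.          0.        ] [[-0.881, -0.295, 0.369, 0.155], [-0.473, 0.572, -0.671, 0.742], [-0.013, -0.766, -0.643, 0.729], [0.0, 0.0, 0.0, 1.0]]
```

View pics/top0.png

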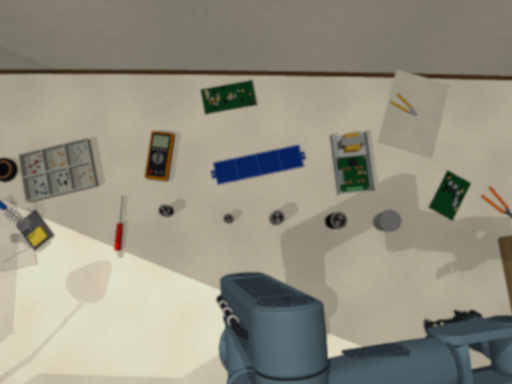

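View pics/side0.png

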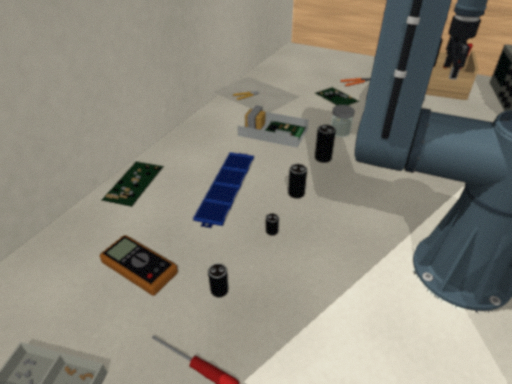

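The top view shows the caps at about b (166,210), a (228,217), c (277,217) and d (336,220). The strip is centred at (258,165), the PSU is at its right end (352,161), the jar is at (387,220), the meter at (160,155) and the driver at (120,222). The side view agrees: b (218,280), a (272,223), c (297,180), d (325,143).

```bash
cat > h.py <<'E'
import cv2,numpy as np
def ray(c,uv):
    K=np.array([[c["fx"],0,c["cx"]],[0,c["fy"],c["cy"]],[0,0,1]],float)
    p=cv2.undistortPoints(np.float64(uv).reshape(-1,1,2),K,np.float64(c["dist"]).ravel())[:,0]
    return np.c_[p,np.ones(len(p))]@c["extrinsics"][:3,:3].T, c["extrinsics"][:3,3]
def plane(c,uv,z):
    d,o=ray(c,uv); return o+d*((z-o[2])/d[:,2])[:,None]
def cloud(c):
    v,u=np.mgrid[:384,:512]; d,o=ray(c,np.c_[u.ravel(),v.ravel()])
    P=o+d*c["depth"].reshape(-1,1); P[c["depth"].ravel()==0]=np.nan
    return P.reshape(384,512,3)
def strip(c):
    hsv=cv2.cvtColor(c["frame"],cv2.COLOR_BGR2HSV)
    m=cv2.inRange(hsv,(105,150,60),(130,255,255)); m[:,:180]=0 if c["frame"] is None else m[:,:180]
    n,l,s,ce=cv2.connectedComponentsWithStats(m); k=1+s[1:,4].argmax()
    v,u=np.nonzero(l==k); P=plane(c,np.c_[u,v],.008)[:,:2]
    r=cv2.minAreaRect((P*1000).astype(np.float32)); w=np.linalg.eigh(np.cov(P.T))[1][:,1]
    return P.mean(0),r,np.degrees(np.arctan2(-w[0]*np.sign(w[1]),abs(w[1])))
H=dict(a=.055,b=.075,c=.095,d=.115); D=dict(a=.035,b=.042,c=.05,d=.057)
E
python3 - <<'E'
from h import *
px=dict(top=dict(b=(166,210),a=(228,217),c=(277,217),d=(336,220),j=(387,220)),side=dict(b=(218,275),a=(272,220),c=(297,175),d=(325,138)))
for n in px:
    c=np.load(n+"0.npz");P=cloud(c);print(n,"strip",strip(c))
    for k,(u,v) in px[n].items():
        Q=P[v-35:v+35,u-17:u+17].reshape(-1,3);h=H.get(k,.089)
        R=Q[(Q[:,2]>h-.02)&(Q[:,2]<h+.02)]
        x=R[:,:2]; e=cv2.minEnclosingCircle((x*1000).astype(np.float32)) if len(x) else 0
        print(k,len(R),x.mean(0).round(4),np.nanmax(Q[:,2]).round(3),e)
    for nm,(u,v) in dict(psu=(352,161),meter=(160,155)).items():
        if n=="top":
            Q=P[v-35:v+35,u-27:u+27].reshape(-1,3);R=Q[Q[:,2]>.015];print(nm,R.min(0).round(3),R.max(0).round(3))
E
```

```text
top strip (array([ 0.6527948 , -0.01448305]), ((652.607421875, -13.428070068359375), (73.99392700195312, 330.2413635253906), 12.847704887390137), np.float64(12.820986451228745))
b 123 [0.4775 0.3088] 0.077 ((477.3102111816406, 310.3612365722656), 21.4395809173584)
a 79 [0.454  0.0877] 0.057 ((454.4400329589844, 88.49340057373047), 17.567970275878906)
c 167 [ 0.4583 -0.0822] 0.097 ((458.33819580078125, -82.41912841796875), 24.850749969482422)
d 219 [ 0.4512 -0.2843] 0.12 ((451.5515441894531, -286.30670166015625), 27.71147918701172)
j 416 [ 0.452  -0.4639] 0.094 ((452.89971923828125, -465.878173828125), 39.46891403198242)
psu [ 0.549 -0.43   0.015] [ 0.779 -0.276  0.08 ]
meter [0.587 0.295 0.015] [0.768 0.397 0.045]
side strip (array([0.64690296, 0.00554958]), ((649.58544921875, -7.0417633056640625), (78.20182037353516, 340.3770751953125), 12.78658390045166), np.float64(12.934309026311709))
b 313 [0.4715 0.3152] 0.077 ((474.7051696777344, 311.6369323730469), 21.91446876525879)
a 159 [0.448  0.0944] 0.057 ((449.6235046386719, 90.48499298095703), 17.82912826538086)
c 225 [ 0.4535 -0.0734] 0.097 ((456.385498046875, -80.8494873046875), 27.778589248657227)
d 214 [ 0.447  -0.2758] 0.117 ((450.1707458496094, -282.78631591796875), 30.760921478271484)
```

```bash
cat > go.py <<'E'
import sys,numpy as np
from bench import status
from scipy.spatial.transform import Rotation as R
YAW=12.8; C=np.array([.652,-.013]); y=np.radians(YAW); sy=np.array([-np.sin(y),np.cos(y)])
CAP=dict(a=(.452,.089),b=(.476,.311),c=(.4573,-.0816),d=(.451,-.285)); SL=dict(a=.12,b=.04,c=-.04,d=-.12)
def show(*keys):
    o=status.get_obs(); q=o["eef_rot"]; T=R.from_quat([*q[1:],q[0]])
    G=R.from_matrix(np.c_[[*sy,0],[np.cos(y),np.sin(y),0],[0,0,-1]])
    print("t",round(o["time_s"],2),"pos",o["eef_pos"].round(4),"turn",(T.inv()*G).as_rotvec(degrees=True).round(2),"open",round(o["opening"],3),"gf",round(o["grasp_force"],1),"F",o["wrist_force"].round(1))
    for k in keys:
        for n,p in(("pick",np.array(CAP[k])),("slot",C+SL[k]*sy)):
            print(k,n,p.round(4),"shift cm",(T.inv().apply([*p,0]-o["eef_pos"])*100).round(2),"(z to bench)")
if __name__=="__main__": show(*sys.argv[1:])
E
python3 go.py d
```

```text
t 0.1 pos [ 0.1643 -0.5505  0.2304] turn [-6.000e-02 -8.000e-02 -8.619e+01] open 1.002 gf 0.0 F [-0.1  0.5 -0.2]
d pick [ 0.451 -0.285] shift cm [ 35.05 -17.21  23.08] (z to bench)
d slot [ 0.6786 -0.13  ] shift cm [ 61.29 -25.56  23.11] (z to bench)
```

```bash
python3 -m handwheel '[[[1,5,-2.5,0,0,0,-9],[1,10,-5,0,0,0,-18],[1,15,-7.5,0,0,0,-28],[1,20,-10,0,0,0,-38],[1,25,-12.5,0,0,0,-48],[1,30,-15,0,0,0,-58],[1,35,-17.2,0,0,0,-68],[1,35,-17.2,0,0,0,-78],[1,35,-17.2,0,0,0,-86.2],[1,35,-17.2,0,0,0,-86.2]]]'; python3 go.py d
```

```text
time_s: 1.35
eef_pos: [0.4505, -0.2858, 0.2309]
eef_rot: [-0.0, 0.624, 0.781, 0.0]
wrist_force: [0.2, -0.0, -0.1]
opening: 0.999
grasp_force: 0.0
t 1.35 pos [ 0.4505 -0.2858  0.2309] turn [-0.03 -0.04 -0.04] open 0.999 gf 0.0 F [ 0.2 -0.  -0.1]
d pick [ 0.451 -0.285] shift cm [ 0.05  0.08 23.09] (z to bench)
d slot [ 0.6786 -0.13  ] shift cm [10.14 25.69 23.08] (z to bench)
```

```bash
python3 -m handwheel '[[[1,0.05,0.1,4,0,0,0],[1,0.05,0.1,8,0,0,0],[1,0.05,0.1,11,0,0,0],[1,0.05,0.1,14,0,0,0],[1,0.05,0.1,16,0,0,0],[1,0.05,0.1,16.9,0,0,0],[1,0.05,0.1,16.9,0,0,0],[1,0.05,0.1,16.9,0,0,0]]]'; python3 -m handwheel '[[[-1,0,0,0,0,0,0],[-1,0,0,0,0,0,0],[-1,0,0,0,0,0,0],[-1,0,0,0,0,0,0],[-1,0,0,0,0,0,0],[-1,0,0,0,0,0,0],[-1,0,0,0,0,0,0],[-1,0,0,0,0,0,0]]]'; python3 go.py d
```

```text
time_s: 2.35
eef_pos: [0.452, -0.2861, 0.0633]
eef_rot: [0.001, 0.624, 0.781, -0.0]
wrist_force: [-0.6, 0.4, 0.1]
opening: 1.0
grasp_force: 0.0
time_s: 3.35
eef_pos: [0.4516, -0.286, 0.0632]
eef_rot: [0.0, 0.624, 0.782, -0.0]
wrist_force: [-3.4, -0.3, 6.0]
opening: 0.653
grasp_force: 62.4
t 3.35 pos [ 0.4516 -0.286   0.0632] turn [0.01 0.07 0.  ] open 0.653 gf 62.4 F [-3.4 -0.3  6. ]
d pick [ 0.451 -0.285] shift cm [ 0.12 -0.04  6.32] (z to bench)
d slot [ 0.6786 -0.13  ] shift cm [10.19 25.59  6.31] (z to bench)
```

```bash
python3 -m handwheel '[[[-1,0,0,-1.5,0,0,0],[-1,0,0,-4,0,0,0],[-1,2,0,-7,0,0,0],[-1,4.5,2,-8,0,0,0],[-1,7,6,-8,0,0,0],[-1,9,10,-8,0,0,0],[-1,10.2,14,-8,0,0,0],[-1,10.2,18,-8,0,0,0],[-1,10.2,22,-8,0,0,0],[-1,10.2,25.6,-8,0,0,0]]]'; python3 go.py d
python3 - <<'E'
from bench import camera
import cv2
f=[cv2.resize(camera(n)["frame"][y:y+150,x:x+200],None,fx=3.9,fy=3.9)[:,:] for n,x,y in(("top",170,100),)]
cv2.imwrite("pics/d1.png",f[0])
E
```

```text
time_s: 4.6
eef_pos: [0.6793, -0.1283, 0.142]
eef_rot: [-0.001, 0.624, 0.782, -0.0]
wrist_force: [0.2, -1.1, -4.3]
opening: 0.655
grasp_force: 65.1
t 4.6 pos [ 0.6793 -0.1283  0.142 ] turn [-0.05 -0.05  0.03] open 0.655 gf 65.1 F [ 0.2 -1.1 -4.3]
d pick [ 0.451 -0.285] shift cm [-10.22 -25.72  14.22] (z to bench)
d slot [ 0.6786 -0.13  ] shift cm [-0.17 -0.09 14.2 ] (z to bench)
```

View pics/d1.png

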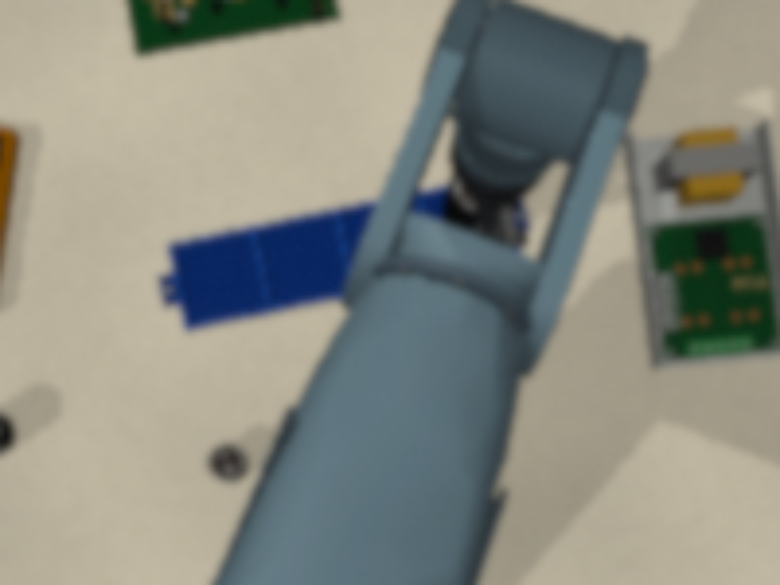

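The top view crop shows the gripper holding cap d over the strip's right-end compartment, around (485,215), clear of the PSU at (700,250).

```bash
python3 -m handwheel '[[[-1,-0.1,-0.1,2,0,0,0],[-1,-0.1,-0.1,4,0,0,0],[-1,-0.1,-0.1,5.5,0,0,0],[-1,-0.1,-0.1,6.5,0,0,0],[-1,-0.1,-0.1,7,0,0,0],[-1,-0.1,-0.1,7.3,0,0,0],[-1,-0.1,-0.1,7.5,0,0,0],[-1,-0.1,-0.1,7.5,0,0,0]]]'; python3 go.py d
```

```text
time_s: 5.65
eef_pos: [0.6779, -0.1305, 0.0676]
eef_rot: [0.0, 0.624, 0.782, 0.0]
wrist_force: [0.4, 0.7, -3.9]
opening: 0.653
grasp_force: 66.2
t 5.65 pos [ 0.6779 -0.1305  0.0676] turn [0.03 0.02 0.01] open 0.653 gf 66.2 F [ 0.4  0.7 -3.9]
d pick [ 0.451 -0.285] shift cm [-10.03 -25.56   6.75] (z to bench)
d slot [ 0.6786 -0.13  ] shift cm [0.04 0.07 6.76] (z to bench)
```

```bash
python3 -m handwheel '[[[-1,0,0,0.1,0,0,0],[-1,0,0,0.15,0,0,0],[-1,0,0,0.15,0,0,0]]]';  python3 -m handwheel '[[[0.5,0,0,0,0,0,0],[0.6,0,0,0,0,0,0],[1,0,0,0,0,0,0],[1,0,0,0,0,0,0],[1,0,0,0,0,0,0],[1,0,0,0,0,0,0]]]'; python3 go.py c
```

```text
time_s: 6.02
eef_pos: [0.678, -0.1306, 0.0664]
eef_rot: [0.0, 0.624, 0.782, 0.0]
wrist_force: [-0.8, -0.2, -1.9]
opening: 0.656
grasp_force: 66.3
time_s: 6.78
eef_pos: [0.6777, -0.1305, 0.0658]
eef_rot: [-0.0, 0.624, 0.782, -0.0]
wrist_force: [0.1, 0.3, -0.7]
opening: 1.006
grasp_force: 0.0
t 6.78 pos [ 0.6777 -0.1305  0.0658] turn [-0. -0.  0.] open 1.006 gf 0.0 F [ 0.1  0.3 -0.7]
c pick [ 0.4573 -0.0816] shift cm [  9.65 -20.41   6.58] (z to bench)
c slot [ 0.6609 -0.052 ] shift cm [8.03 0.1  6.58] (z to bench)
```

```bash
python3 -m handwheel '[[[1,0,0,-3,0,0,0],[1,0,0,-7,0,0,0],[1,0,0,-11,0,0,0],[1,2,-4,-11,0,0,0],[1,4.5,-9,-11,0,0,0],[1,7,-14,-11,0,0,0],[1,9,-18,-11,0,0,0],[1,9.65,-20.4,-11,0,0,0],[1,9.65,-20.4,-11,0,0,0],[1,9.65,-20.4,-11,0,0,0]]]'; python3 go.py c
python3 - <<'E'
from bench import camera
from h import *
c=camera("side");np.savez("side1.npz",**c);cv2.imwrite("pics/s1.png",cv2.resize(c["frame"][80:260,140:380],None,fx=3.2,fy=3.2))
E
```

```text
time_s: 8.02
eef_pos: [0.4585, -0.082, 0.1764]
eef_rot: [0.001, 0.624, 0.781, 0.0]
wrist_force: [0.8, 0.6, 0.3]
opening: 1.001
grasp_force: 0.0
t 8.03 pos [ 0.4585 -0.082   0.1764] turn [ 0.08  0.05 -0.01] open 1.001 gf 0.0 F [0.8 0.6 0.3]
c pick [ 0.4573 -0.0816] shift cm [ 0.08 -0.13 17.64] (z to bench)
c slot [ 0.6609 -0.052 ] shift cm [-1.54 20.37 17.67] (z to bench)
```

View pics/s1.png

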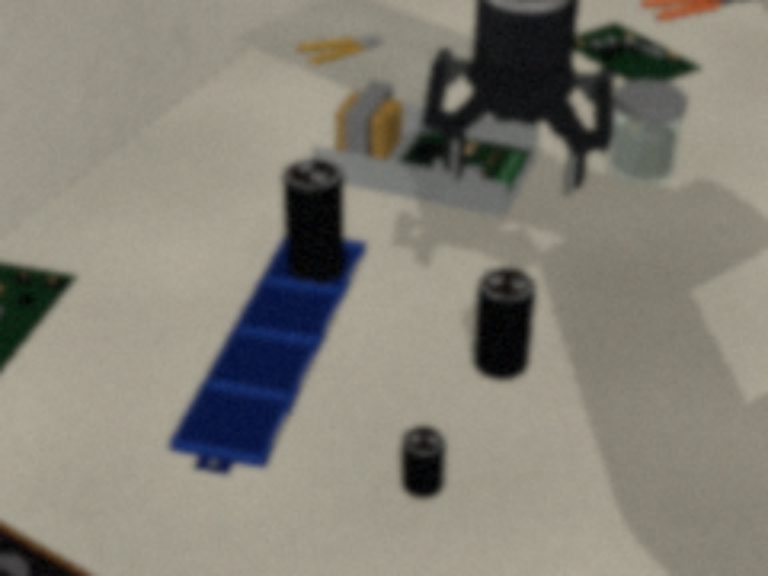

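The side view shows d upright in the end compartment nearest the PSU, at (315,220). Cap c is at (503,325) and a at (423,460), both untouched.

```bash
python3 -m handwheel '[[[1,0.1,-0.1,4,0,0,0],[1,0.1,-0.1,7,0,0,0],[1,0.1,-0.1,10,0,0,0],[1,0.1,-0.1,12,0,0,0],[1,0.1,-0.1,13,0,0,0],[1,0.1,-0.1,13,0,0,0],[1,0.1,-0.1,13,0,0,0]]]'; python3 -m handwheel '[[[-1,0,0,0,0,0,0],[-1,0,0,0,0,0,0],[-1,0,0,0,0,0,0],[-1,0,0,0,0,0,0],[-1,0,0,0,0,0,0],[-1,0,0,0,0,0,0],[-1,0,0,0,0,0,0],[-1,0,0,0,0,0,0]]]'; python3 go.py c
```

```text
time_s: 8.95
eef_pos: [0.4571, -0.0812, 0.0465]
eef_rot: [0.001, 0.624, 0.782, 0.0]
wrist_force: [0.3, -0.6, 0.2]
opening: 0.998
grasp_force: 0.0
time_s: 9.95
eef_pos: [0.4567, -0.081, 0.0466]
eef_rot: [0.001, 0.624, 0.782, 0.0]
wrist_force: [-1.3, 0.9, 4.8]
opening: 0.574
grasp_force: 61.4
t 9.95 pos [ 0.4567 -0.081   0.0466] turn [0.05 0.04 0.01] open 0.574 gf 61.4 F [-1.3  0.9  4.8]
c pick [ 0.4573 -0.0816] shift cm [-0.06  0.04  4.66] (z to bench)
c slot [ 0.6609 -0.052 ] shift cm [-1.69 20.55  4.68] (z to bench)
```

```bash
python3 -m handwheel '[[[-1,0,0,-1.5,0,0,0],[-1,0,0,-4,0,0,0],[-1,0,1.5,-6,0,0,0],[-1,0,5,-6,0,0,0],[-1,-0.5,9,-6,0,0,0],[-1,-1,13,-6,0,0,0],[-1,-1.6,17,-6,0,0,0],[-1,-1.6,20,-6,0,0,0],[-1,-1.6,20.5,-6,0,0,0],[-1,-1.6,20.5,-6,0,0,0]]]'; python3 -m handwheel '[[[-1,0,0,2,0,0,0],[-1,0,0,3.5,0,0,0],[-1,0,0,4.5,0,0,0],[-1,0,0,5.2,0,0,0],[-1,0,0,5.5,0,0,0],[-1,0,0,5.5,0,0,0],[-1,0,0,5.5,0,0,0]]]'; python3 go.py c
```

```text
time_s: 11.2
eef_pos: [0.659, -0.0508, 0.1057]
eef_rot: [-0.001, 0.624, 0.782, -0.0]
wrist_force: [-1.0, 0.6, -2.1]
opening: 0.574
grasp_force: 63.0
time_s: 12.08
eef_pos: [0.6601, -0.0511, 0.0514]
eef_rot: [0.0, 0.624, 0.782, 0.0]
wrist_force: [0.6, -0.2, -2.2]
opening: 0.571
grasp_force: 63.0
t 12.07 pos [ 0.6601 -0.0511  0.0514] turn [0.05 0.03 0.01] open 0.571 gf 63.0 F [ 0.6 -0.2 -2.2]
c pick [ 0.4573 -0.0816] shift cm [  1.52 -20.46   5.12] (z to bench)
c slot [ 0.6609 -0.052 ] shift cm [-0.1   0.05  5.14] (z to bench)
```

Target is about 0.0496, so 0.18 cm more, then release and move on to b.

```bash
python3 -m handwheel '[[[-1,-0.1,0.05,0.1,0,0,0],[-1,-0.1,0.05,0.18,0,0,0],[-1,-0.1,0.05,0.18,0,0,0]]]';  python3 -m handwheel '[[[0.4,0,0,0,0,0,0],[0.6,0,0,0,0,0,0],[1,0,0,0,0,0,0],[1,0,0,0,0,0,0],[1,0,0,0,0,0,0],[1,0,0,-3,0,0,0],[1,0,0,-7,0,0,0],[1,0,0,-11,0,0,0],[1,0,0,-12,0,0,0],[1,0,0,-12,0,0,0]]]'; python3 go.py b
```

```text
time_s: 12.45
eef_pos: [0.6608, -0.0521, 0.0497]
eef_rot: [0.0, 0.624, 0.782, 0.0]
wrist_force: [0.1, 0.5, 2.2]
opening: 0.568
grasp_force: 63.2
time_s: 13.7
eef_pos: [0.6605, -0.0519, 0.1692]
eef_rot: [0.0, 0.624, 0.782, 0.0]
wrist_force: [0.0, 0.2, -0.9]
opening: 1.0
grasp_force: 0.0
t 13.7 pos [ 0.6605 -0.0519  0.1692] turn [0.04 0.03 0.  ] open 1.0 gf 0.0 F [ 0.   0.2 -0.9]
b pick [0.476 0.311] shift cm [39.49 -9.96 16.89] (z to bench)
b slot [0.6431 0.026 ] shift cm [ 7.99  0.02 16.92] (z to bench)
```

```bash
python3 -m handwheel '[[[1,5,-1,0,0,0,0],[1,10,-2.5,0,0,0,0],[1,15,-3.5,0,0,0,0],[1,20,-5,0,0,0,0],[1,25,-6,0,0,0,0],[1,30,-7.5,0,0,0,0],[1,35,-9,0,0,0,0],[1,39.5,-10,0,0,0,0],[1,39.5,-10,0,0,0,0],[1,39.5,-10,0,0,0,0]]]'; python3 go.py b
```

```text
time_s: 14.95
eef_pos: [0.4746, 0.3106, 0.1674]
eef_rot: [-0.0, 0.624, 0.782, -0.001]
wrist_force: [1.5, -0.3, -0.1]
opening: 1.0
grasp_force: 0.0
t 14.95 pos [0.4746 0.3106 0.1674] turn [-0.14  0.05  0.04] open 1.0 gf 0.0 F [ 1.5 -0.3 -0.1]
b pick [0.476 0.311] shift cm [ 0.03  0.18 16.74] (z to bench)
b slot [0.6431 0.026 ] shift cm [-31.47  10.15  16.74] (z to bench)
```

```bash
python3 -m handwheel '[[[1,0,0.1,4,0,0,0],[1,0,0.1,7,0,0,0],[1,0,0.1,10,0,0,0],[1,0,0.1,12.5,0,0,0],[1,0,0.1,13.6,0,0,0],[1,0,0.1,13.6,0,0,0],[1,0,0.1,13.6,0,0,0]]]'; python3 -m handwheel '[[[-1,0,0,0,0,0,0],[-1,0,0,0,0,0,0],[-1,0,0,0,0,0,0],[-1,0,0,0,0,0,0],[-1,0,0,0,0,0,0],[-1,0,0,0,0,0,0],[-1,0,0,0,0,0,0],[-1,0,0,0,0,0,0],[-1,0,0,0,0,0,0]]]'; python3 go.py b
```

```text
time_s: 15.82
eef_pos: [0.4773, 0.3113, 0.034]
eef_rot: [0.0, 0.624, 0.781, 0.001]
wrist_force: [0.5, 0.5, -0.5]
opening: 1.002
grasp_force: 0.0
time_s: 16.95
eef_pos: [0.4768, 0.3117, 0.0338]
eef_rot: [0.0, 0.624, 0.782, 0.001]
wrist_force: [-2.1, -0.5, 5.7]
opening: 0.476
grasp_force: 60.5
t 16.95 pos [0.4768 0.3117 0.0338] turn [ 0.06 -0.01  0.01] open 0.476 gf 60.5 F [-2.1 -0.5  5.7]
b pick [0.476 0.311] shift cm [-0.05 -0.09  3.38] (z to bench)
b slot [0.6431 0.026 ] shift cm [-31.55   9.88   3.38] (z to bench)
```

```bash
python3 -m handwheel '[[[-1,0,0,-2,0,0,0],[-1,0,0,-5,0,0,0],[-1,-1,0.5,-8,0,0,0],[-1,-5,2,-9,0,0,0],[-1,-9.5,3,-9,0,0,0],[-1,-14,4.5,-9,0,0,0],[-1,-18.5,6,-9,0,0,0],[-1,-23,7.5,-9,0,0,0],[-1,-26,9,-9,0,0,0],[-1,-28,9.5,-9,0,0,0]]]'; python3 -m handwheel '[[[-1,-1.5,0.2,0,0,0,0],[-1,-3,0.3,0,0,0,0],[-1,-3.5,0.4,0,0,0,0],[-1,-3.5,0.4,0,0,0,0]]]'; python3 go.py b
```

```text
time_s: 18.2
eef_pos: [0.6318, 0.0579, 0.1237]
eef_rot: [0.0, 0.624, 0.781, 0.0]
wrist_force: [-0.9, -0.3, -1.7]
opening: 0.474
grasp_force: 60.9
time_s: 18.7
eef_pos: [0.6425, 0.0263, 0.123]
eef_rot: [-0.0, 0.624, 0.782, 0.0]
wrist_force: [-0.6, -0.1, -1.2]
opening: 0.474
grasp_force: 60.9
t 18.7 pos [0.6425 0.0263 0.123 ] turn [-0.01 -0.01  0.01] open 0.474 gf 60.9 F [-0.6 -0.1 -1.2]
b pick [0.476 0.311] shift cm [31.45 -9.92 12.31] (z to bench)
b slot [0.6431 0.026 ] shift cm [-0.05  0.06 12.3 ] (z to bench)
```

Target z is 0.0368, so 8.6 cm down in two stages.

```bash
python3 -m handwheel '[[[-1,0,0,2.5,0,0,0],[-1,0,0,5,0,0,0],[-1,0,0,7,0,0,0],[-1,0,0,8,0,0,0],[-1,0,0,8.3,0,0,0],[-1,0,0,8.4,0,0,0],[-1,0,0,8.4,0,0,0]]]'; python3 go.py b
```

```text
time_s: 19.58
eef_pos: [0.6433, 0.0261, 0.0398]
eef_rot: [0.001, 0.624, 0.782, 0.0]
wrist_force: [-0.4, 0.2, -1.0]
opening: 0.481
grasp_force: 60.9
t 19.57 pos [0.6433 0.0261 0.0398] turn [0.08 0.03 0.  ] open 0.481 gf 60.9 F [-0.4  0.2 -1. ]
b pick [0.476 0.311] shift cm [ 31.49 -10.     3.95] (z to bench)
b slot [0.6431 0.026 ] shift cm [-0.   -0.02  3.98] (z to bench)
```

```bash
python3 -m handwheel '[[[-1,0,0,0.15,0,0,0],[-1,0,0,0.28,0,0,0],[-1,0,0,0.28,0,0,0],[-1,0,0,0.28,0,0,0]]]';  python3 -m handwheel '[[[0.2,0,0,0,0,0,0],[0.4,0,0,0,0,0,0],[1,0,0,0,0,0,0],[1,0,0,0,0,0,0],[1,0,0,0,0,0,0],[1,0,0,-3,0,0,0],[1,0,0,-7,0,0,0],[1,0,0,-11,0,0,0],[1,0,0,-12,0,0,0],[1,0,0,-12,0,0,0]]]'; python3 go.py a
```

```text
time_s: 20.08
eef_pos: [0.6429, 0.0261, 0.0368]
eef_rot: [0.0, 0.624, 0.782, 0.0]
wrist_force: [-1.7, 0.1, 5.3]
opening: 0.476
grasp_force: 61.1
time_s: 21.32
eef_pos: [0.6428, 0.0261, 0.1564]
eef_rot: [0.0, 0.624, 0.782, 0.0]
wrist_force: [0.4, -1.0, -0.1]
opening: 1.0
grasp_force: 0.0
t 21.32 pos [0.6428 0.0261 0.1564] turn [0.05 0.02 0.  ] open 1.0 gf 0.0 F [ 0.4 -1.  -0.1]
a pick [0.452 0.089] shift cm [ 10.37 -17.23  15.62] (z to bench)
a slot [0.6254 0.104 ] shift cm [7.990e+00 1.000e-02 1.564e+01] (z to bench)
```

```bash
python3 -m handwheel '[[[1,2,-4,0,0,0,0],[1,4.5,-8,0,0,0,0],[1,7,-12,0,0,0,0],[1,9,-15,0,0,0,0],[1,10.4,-17.2,0,0,0,0],[1,10.4,-17.2,0,0,0,0],[1,10.4,-17.2,2,0,0,0],[1,10.4,-17.2,5,0,0,0],[1,10.4,-17.2,8,0,0,0],[1,10.4,-17.2,8,0,0,0]]]'; python3 go.py a
```

```text
time_s: 22.58
eef_pos: [0.4499, 0.0892, 0.0734]
eef_rot: [-0.003, 0.624, 0.781, -0.002]
wrist_force: [0.0, 0.1, 0.6]
opening: 1.001
grasp_force: 0.0
t 22.57 pos [0.4499 0.0892 0.0734] turn [-0.36 -0.1  -0.03] open 1.001 gf 0.0 F [0.  0.1 0.6]
a pick [0.452 0.089] shift cm [-0.08  0.25  7.33] (z to bench)
a slot [0.6254 0.104 ] shift cm [-2.45 17.49  7.22] (z to bench)
```

```bash
python3 -m handwheel '[[[1,0,0.1,2,0,0,0],[1,0,0.1,4,0,0,0],[1,0,0.1,5,0,0,0],[1,0,0.1,5.3,0,0,0],[1,0,0.1,5.5,0,0,0],[1,0,0.1,5.5,0,0,0]]]'; python3 -m handwheel '[[[-1,0,0,0,0,0,0],[-1,0,0,0,0,0,0],[-1,0,0,0,0,0,0],[-1,0,0,0,0,0,0],[-1,0,0,0,0,0,0],[-1,0,0,0,0,0,0],[-1,0,0,0,0,0,0],[-1,0,0,0,0,0,0],[-1,0,0,0,0,0,0]]]'; python3 go.py a
```

```text
time_s: 23.32
eef_pos: [0.4533, 0.0896, 0.0217]
eef_rot: [0.0, 0.624, 0.782, 0.0]
wrist_force: [0.4, 0.2, 0.7]
opening: 0.998
grasp_force: 0.0
time_s: 24.45
eef_pos: [0.4533, 0.0896, 0.0216]
eef_rot: [0.0, 0.624, 0.782, 0.0]
wrist_force: [-1.0, -0.6, 4.8]
opening: 0.388
grasp_force: 59.6
t 24.45 pos [0.4533 0.0896 0.0216] turn [0.05 0.01 0.01] open 0.388 gf 59.6 F [-1.  -0.6  4.8]
a pick [0.452 0.089] shift cm [-0.03 -0.15  2.16] (z to bench)
a slot [0.6254 0.104 ] shift cm [-2.41 17.1   2.18] (z to bench)
```

```bash
python3 -m handwheel '[[[-1,0,0,-2,0,0,0],[-1,0,0,-5,0,0,0],[-1,0,1,-6,0,0,0],[-1,0,4,-6,0,0,0],[-1,-0.5,8,-6,0,0,0],[-1,-1,12,-6,0,0,0],[-1,-2,15.5,-6,0,0,0],[-1,-2.4,17.1,-6,0,0,0],[-1,-2.4,17.1,-6,0,0,0],[-1,-2.4,17.1,-6,0,0,0]]]'; python3 -m handwheel '[[[-1,0,0,2,0,0,0],[-1,0,0,4,0,0,0],[-1,0,0,5,0,0,0],[-1,0,0,5.3,0,0,0],[-1,0,0,5.5,0,0,0],[-1,0,0,5.5,0,0,0],[-1,0,0,5.5,0,0,0]]]'; python3 go.py a
```

```text
time_s: 25.7
eef_pos: [0.6238, 0.1043, 0.0801]
eef_rot: [-0.001, 0.624, 0.782, -0.001]
wrist_force: [-0.4, -0.3, -0.0]
opening: 0.39
grasp_force: 59.8
time_s: 26.58
eef_pos: [0.6254, 0.1042, 0.0268]
eef_rot: [0.0, 0.624, 0.782, 0.0]
wrist_force: [0.3, -1.0, -0.4]
opening: 0.391
grasp_force: 59.8
t 26.57 pos [0.6254 0.1042 0.0268] turn [0.06 0.01 0.  ] open 0.391 gf 59.8 F [ 0.3 -1.  -0.4]
a pick [0.452 0.089] shift cm [  2.36 -17.24   2.66] (z to bench)
a slot [0.6254 0.104 ] shift cm [-0.01 -0.    2.68] (z to bench)
```

```bash
python3 -m handwheel '[[[-1,0,0,0.1,0,0,0],[-1,0,0,0.21,0,0,0],[-1,0,0,0.21,0,0,0],[-1,0,0,0.21,0,0,0]]]';  python3 -m handwheel '[[[0,0,0,0,0,0,0],[0.2,0,0,0,0,0,0],[1,0,0,0,0,0,0],[1,0,0,0,0,0,0],[1,0,0,0,0,0,0],[1,0,0,-3,0,0,0],[1,0,0,-7,0,0,0],[1,0,0,-11,0,0,0],[1,0,0,-15,0,0,0],[1,0,0,-15,0,0,0]]]'; python3 -m handwheel '[[[1,0,-5,0,0,0,0],[1,0,-10,0,0,0,0],[1,0,-15,0,0,0,0],[1,0,-20,0,0,0,0],[1,0,-25,0,0,0,0],[1,0,-25,0,0,0,0]]]'
python3 - <<'E'
from bench import camera
from h import *
from go import C,y,sy
c=camera("side");cv2.imwrite("pics/s2.png",cv2.resize(c["frame"][80:280,130:390],None,fx=2.9,fy=2.9))
t=camera("top");cv2.imwrite("pics/t2.png",cv2.resize(t["frame"][100:250,130:400],None,fx=2.9,fy=2.9))
P=cloud(t).reshape(-1,3); sx=np.array([np.cos(y),np.sin(y)])
L=np.c_[(P[:,:2]-C)@sx,(P[:,:2]-C)@sy,P[:,2]]
for k,v in dict(a=.12,b=.04,c=-.04,d=-.12).items():
    R=L[(abs(L[:,1]-v)<.045)&(abs(L[:,0])<.06)&(L[:,2]>H[k]-.015)&(L[:,2]<H[k]+.02)]
    print(k,len(R),R.mean(0).round(4),((R.max(0)+R.min(0))/2).round(4)) if len(R) else print(k,0)
print(strip(t))
E
```

```text
time_s: 27.08
eef_pos: [0.6251, 0.1041, 0.0247]
eef_rot: [0.0, 0.624, 0.782, 0.0]
wrist_force: [-1.4, 0.0, 5.4]
opening: 0.389
grasp_force: 60.3
time_s: 28.32
eef_pos: [0.6276, 0.1042, 0.1787]
eef_rot: [0.003, 0.624, 0.782, 0.002]
wrist_force: [0.0, -0.4, -0.6]
opening: 0.999
grasp_force: 0.0
time_s: 29.08
eef_pos: [0.3775, 0.0489, 0.1725]
eef_rot: [-0.001, 0.624, 0.781, -0.001]
wrist_force: [0.6, -0.1, 0.4]
opening: 1.002
grasp_force: 0.0
a 77 [0.0011 0.1182 0.0527] [0.0018 0.1186 0.0521]
b 113 [0.0001 0.0382 0.0723] [0.0009 0.0379 0.0708]
c 163 [ 0.0001 -0.0416  0.0921] [ 0.001  -0.042   0.0919]
d 210 [-0.0032 -0.1203  0.1125] [-0.0025 -0.121   0.1109]
(array([0.64083127, 0.01119354]), ((652.3712158203125, -13.500564575195312), (73.89451599121094, 330.2362060546875), 12.720564842224121), np.float64(9.872378808149119))
```

View pics/s2.png

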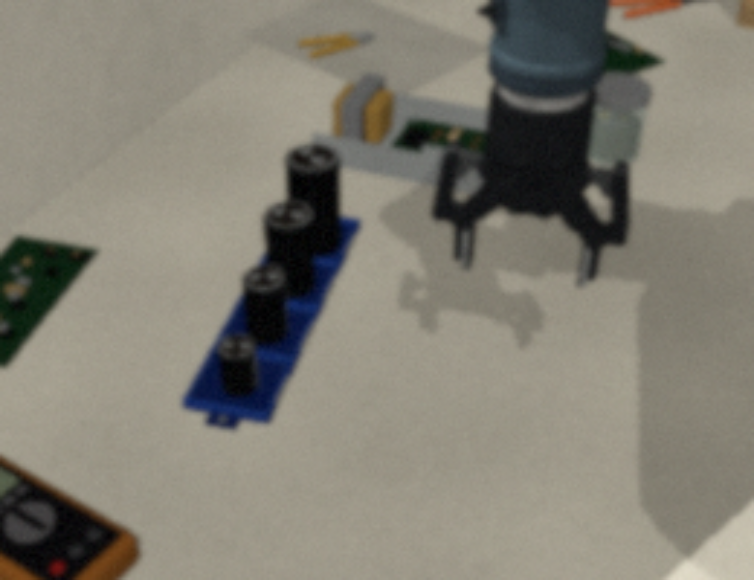

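View pics/t2.png

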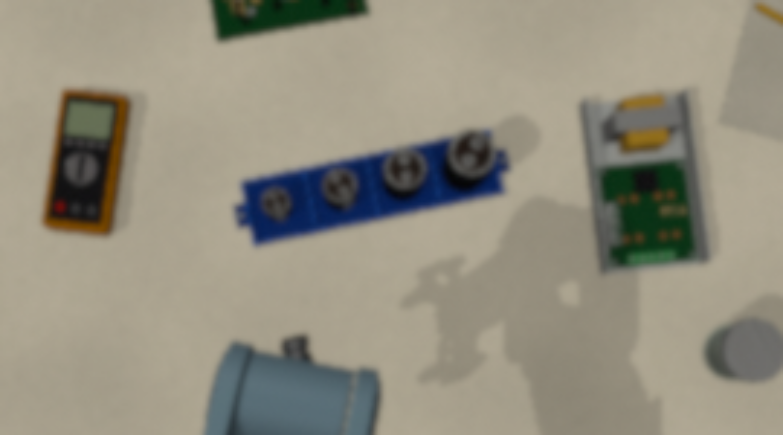

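Both views show the four caps upright and centred in their compartments, running a, b, c, d from left (275,203) to right (470,158), with d next to the PSU. The gripper is clear of everything.

```bash
python3 -c "
from bench import ctrl
print(ctrl.hand_in())"
```

```text
the job is handed in; nothing more can be done
None
```

The job is handed in: all four capacitors stand upright in the strip, tallest next to the power supply and shortest at the far end, measured within about 4 mm of their compartment centres; the hand-in returned no verdict.

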